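# Seat a model-wall casting and clamp it

### The arm

A 7-joint arm with a two-finger parallel gripper is mounted at the origin on the work surface. World frame = base frame: x ahead of the robot, y to its left, z up, the work surface at z = 0. Lengths are in m, angles in rad, forces in N, time in s.
With the tool pointing down it reaches from about 0.425 to 0.925 m from the base axis. Payload 6.8 kg.
Tool frame: the origin (TCP) lies between the finger pads; the fingertips stand 14 mm ahead of it and the grasp point (between the pads) lies 5 mm behind it; z points along the fingers, y is the direction in which the jaws open and shut (so a half turn about z gives the same grasp; the last joint's range is limited). The gripper opens to 85 mm and grips with 20 to 120 N. Pads are 22 mm wide; open, the fingers measure 114 mm over their backs; the gripper's body (76 mm by 85 mm) begins 54 mm behind the grasp point. The pads swing forward as they close: fully open they stand 13 mm farther back than shut.
Start: joints at [-1.217, 0.477, 0.022, 1.555, -0.011, 1.109, -0.083], TCP at [0.301, 0.604, 0.245] pointing down, gripper open.
Joint ranges: [-2.96, 2.96], [-0.34, 2.1], [-1.41, 1.46], [0.24, 2.44], [-1.37, 4.51], [0.17, 1.92], [-2.96, 2.96]. Speed limits (rad/s): [2.39, 2.39, 3.14, 3.14, 3.14, 3.14, 3.14].

### API

Orientations are given as a unit quaternion [w, x, y, z].
In Python, from station import bot gives the robot as it stands.
- The arm moves only by the shell command python3 -m crank 'ROWS' [FORCE]. ROWS is JSON, a list of rows, each a list of 3 entries, a list of its own where there are three numbers: the shift along the tool's x, y, z in m, then the turn, a rotation vector about the tool's x, y, z in degrees, then the finger opening in m, from 0 to 0.0854. A call has 1 to 10 rows; each row shifts and turns the commanded pose from where the row before left it, along the tool's axes as they then stand; what a row does not reach is not made up. A row lasts 1/8 s, in which the tool goes at most 62.5 mm and 10.7 degrees, less where a joint would pass 70% of its speed; a pose out of reach is approached as far as the arm can. A call is refused whole if a number of a shift passes 0.0625 or a number of a turn 10.7, either way. A call with a gripper value outside its range is refused whole. The fingers move at their own pace and stop on an object; FORCE is the grip in N (left out, the last holds). Time passes only in rows, so rows that do not move let the fingers close. It gives the time, the measured TCP pose, the force and the opening at its end, in the units of the state.
- bot.get_obs(): the state, without advancing time (a new reading comes with each control period).
- bot.read_camera(name): name is "scene" or "top" or "wrist"; returns (picture, depth): 420x560x3 uint8, red, green, blue; 420x560 float32, m along the optical axis (not along the pixel's ray), 0 where there is no reading.
- bot.calibration(name): a dict with "fx", "fy", "cx", "cy" (pixels), "D" ([k1, k2, p1, p2, k3] as OpenCV has them; the pictures are not rectified), "extrinsics" (4x4, takes a point from camera to world coordinates). Camera axes: x right, y down, z forward; pixel columns grow to the right and rows downward; lengths in m; the calibration is good to about 2 mm. A picture is of the moment at which its call begins: read the wrist's pose just before it. calibration takes no time and is no camera call; for the wrist camera it gives the pose at the moment of the call.
- bot.hand_in(): hands the job in, once; it reports no verdict.
The state is a dict: "t": time; "q": joint angles; "joint_vel": joint speeds; "joint_torque": joint torques, N m; "eef_pos": TCP position; "tool_rot": TCP orientation; "contact_force": force on the tool from outside, world axes, zero at the start; "torque": the same for the moment, N m; "gripper_width": opening from 0.0 (shut) to 1.0 (fully open).
Only numpy, scipy, OpenCV 4.12 (cv2) and the standard library are available. Lean on these libraries where they do the work, as an engineer would, in place of code of your own. Each camera call takes 0.05 s, during which the arm holds its last target.

### The job

Put the plaster wall casting that has two small windows, window side up, into the nest of the clamping fixture and, with the clamp still open, press it down past the stiff ejector pad until you feel it sit fully home on the nest floor. Only then swing the hinged clamp bar down over it until it is fully closed. Set the brittle casting down without dropping it, and leave the other two castings where they lie.

Things in the scene. Friction and masses are not known exactly. Their poses are not given: they have to be found in the camera images.
- twin_center (a point): Centre, half-way up, of the plaster wall casting with TWO small windows: 90 mm long (x), 50 wide (y), 28 thick (z up), 0.10-0.19 kg, lying flat. Windows: pockets open upwards, 16 x 20 mm, 22 deep, at x = +-26 mm. The middle 36 mm of its length is solid: grip it there across the 50 mm width, or press on the middle of its top. It is the same turned half round.
- single_center (a point): Centre of another casting, same outer size (90 x 50 x 28 mm, lying flat) and plaster, with ONE large window (32 x 20 mm pocket) in the middle. Not to be moved.
- blank_center (a point): Centre of a third casting, same outer size (90 x 50 x 28 mm, lying flat) and plaster, with no window, plain on top. Not to be moved.
- fixture: The clamping fixture, fixed to the table: plywood base 225 x 130 x 12 mm. Origin on the table under the nest's centre; x along the nest, from the clamp's closed handle towards its hinge. L-shaped corner locators, with steep lead-ins flaring outwards 3 mm between 11 and 19 mm above the nest floor, start 33 mm from the middle along x: the middle of both long sides is open for fingers.
- nest (a point): Centre of the nest floor, 30 mm above the table, axes as the fixture's. Takes a casting 90 mm along x, 50 along y, with 2.5 mm play each side. An ejector pad (44 x 30 mm) in the floor starts 4 to 10 mm proud, held by friction: a casting set down rests on it, not seated. About 7 N pushes it down; it stays. On the hard floor resistance jumps (push 12-20 N). Seated: centre 14, top 28 mm above this point.
- clamp (a joint): Angle of the clamp bar, rad: 0 = closed (level, at its stop, its rubber pad 0.5 mm above the top of a seated casting), growing as it swings up and away from the nest; starts at 1.5 to 1.75, nearly upright (stop at 1.85). Stiff friction hinge (0.35 N m): it stays where it is left; about 2 to 4 N at the handle moves it.
- clamp_hinge (a point): Hinge axis of the clamp bar: at fixture x = +85 mm, y = 0, 42 mm above the nest floor; the axis runs along the fixture's y. The bar is 20 mm wide and 12 mm thick.
- clamp_handle (a point): Middle of the clamp's T-handle: round steel cross-bar, 14 mm thick, 110 long, along the fixture's y. Closed, it lies 165 mm from the hinge towards fixture -x and 23 mm above the hinge axis; it turns with the bar. A 14 mm wide stem joins it at its middle, so pinch it from above 35 mm to either side (fingers closing along fixture x), or push it over with shut fingers.
Things that resemble listed ones, but are neither listed nor needed, are in the scene too. Leave any purple or red look-alike of the part that bears twin_center alone.

How it is judged:
By the outcome, as a careful person would: the job done as asked, in the order asked, and still so for the second after the job is handed in, with the robot touching nothing.
It also fails if it takes over 72 s, if anything falls off the work surface, if the arm or the gripper's body presses on something with over 40 N, if the wrist force passes 120 N, or if a joint passes its speed limit or range.

## Working session

There is one attempt and no reset: what is moved stays moved. The work goes in short steps, Python scripts to look and compute and a shell command to move; the robot and the scene stay as the last step left them, time stands still between calls to the robot, and variables do not carry over. Pictures are saved under pics/ and viewed, and the job is handed in when it is done.

```bash
ls; mkdir -p pics
python3 - <<'E'
from station import bot
import cv2,numpy as np
o=bot.get_obs()
for k,v in o.items(): print(k,np.round(v,4))
for n in ("scene","top"):
    im,d=bot.read_camera(n); cv2.imwrite(f'pics/{n}0.png',im[:,:,::-1]); np.savez(f'pics/{n}0.npz',im=im,d=d)
    c=bot.calibration(n); print(n,{k:np.round(v,4).tolist() for k,v in c.items()})
E
```

```text
pics
t 0.0
q [-1.2171  0.4778  0.0223  1.5565 -0.0115  1.1093 -0.0831]
joint_vel [ 0.0019 -0.0006 -0.0012 -0.0007 -0.0021  0.0006 -0.0016]
joint_torque [-6.00000e-04 -5.96452e+01  1.60790e+00 -2.81198e+01  1.26000e-02
  9.50000e-03 -0.00000e+00]
eef_pos [0.3005 0.6038 0.2443]
tool_rot [-1.000e-04  2.288e-01  9.735e-01 -9.000e-04]
contact_force [0.1102 0.2974 0.1483]
torque [0.0004 0.0289 0.0114]
gripper_width 0.9934
scene {'fx': 503.186, 'fy': 503.186, 'cx': 288.898, 'cy': 210.4761, 'D': [0.0477, 0.0, 0.0, 0.0, 0.0], 'extrinsics': [[-0.648, 0.5428, -0.5342, 1.1846], [0.7615, 0.474, -0.4421, 0.7531], [0.0133, -0.6933, -0.7206, 1.0313], [0.0, 0.0, 0.0, 1.0]]}
top {'fx': 417.3421, 'fy': 417.3421, 'cx': 279.6748, 'cy': 203.7822, 'D': [0.0243, 0.0, 0.0, 0.0, 0.0], 'extrinsics': [[-0.0076, -0.9987, 0.0513, 0.4251], [-0.9997, 0.0087, 0.0214, 0.1446], [-0.0218, -0.0511, -0.9985, 0.9834], [0.0, 0.0, 0.0, 1.0]]}
```

View pics/scene0.png

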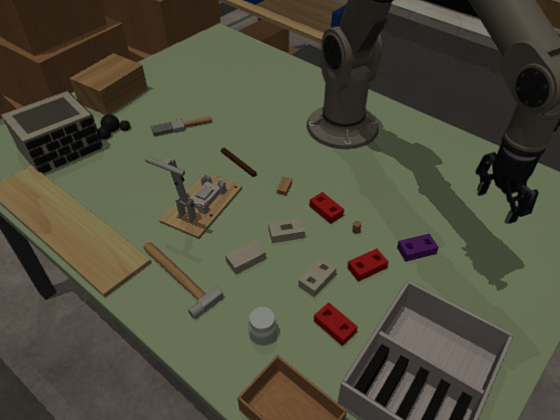

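View pics/top0.png

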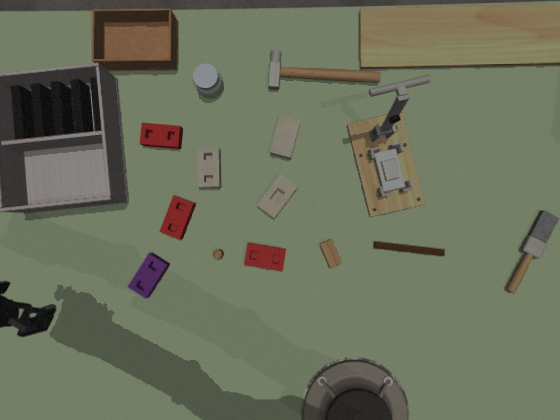

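Three pale castings appear in the top view: (208,168) has two windows, (277,196) has one and (285,137) is blank. The red ones at (161,135), (178,217) and (265,257) and the purple one at (149,275) are look-alikes. The fixture is around (386,163). Next I'll confirm these in crops and measure them.

```bash
cat > h.py <<'E'
import numpy as np,cv2
def ray(c,px):
    K=np.array([[c['fx'],0,c['cx']],[0,c['fy'],c['cy']],[0,0,1]])
    u=cv2.undistortPoints(np.array(px,float).reshape(-1,1,2),K,np.array(c['D'],float)).reshape(-1,2)
    T=np.array(c['extrinsics']); d=np.c_[u,np.ones(len(u))]@T[:3,:3].T
    return T[:3,3],d
def plane(c,px,z):
    o,d=ray(c,px); return o+d*((z-o[2])/d[:,2])[:,None]
def proj(c,P):
    T=np.linalg.inv(np.array(c['extrinsics']))
    K=np.array([[c['fx'],0,c['cx']],[0,c['fy'],c['cy']],[0,0,1]])
    r,_=cv2.projectPoints(np.array(P,float).reshape(-1,1,3),cv2.Rodrigues(T[:3,:3])[0],T[:3,3],K,np.array(c['D'],float)); return r.reshape(-1,2)
def cloud(c,d):
    v,u=np.mgrid[0:d.shape[0],0:d.shape[1]]
    K=np.array([[c['fx'],0,c['cx']],[0,c['fy'],c['cy']],[0,0,1]])
    n=cv2.undistortPoints(np.c_[u.ravel(),v.ravel()].astype(float).reshape(-1,1,2),K,np.array(c['D'],float)).reshape(-1,2)
    T=np.array(c['extrinsics']); P=np.c_[n,np.ones(len(n))]*d.reshape(-1,1)
    return (P@T[:3,:3].T+T[:3,3]).reshape(d.shape+(3,))
E
python3 - <<'E'
from station import bot
from h import *
z=np.load('pics/top0.npz'); im,d=z['im'],z['d']; c=bot.calibration('top')
a=cv2.resize(im[120:220,165:315],(800,533),interpolation=cv2.INTER_CUBIC); cv2.imwrite('pics/crop1.png',a[:,:,::-1])
a=cv2.resize(im[65:225,335:445],(412,600),interpolation=cv2.INTER_CUBIC)
s=np.load('pics/scene0.npz')['im'][140:245,130:250]; b=cv2.resize(s,(388,340))
cv2.imwrite('pics/crop2.png',np.hstack([a,np.vstack([b,np.zeros((260,388,3),np.uint8)])])[:,:,::-1])
W=cloud(c,d)
for n,(u,v) in dict(twin=(208,168),single=(277,196),blank=(285,137)).items():
    hsv=cv2.cvtColor(im,cv2.COLOR_RGB2HSV)
    m=((W[...,2]>.015)&(W[...,2]<.045)).astype(np.uint8)
    nl,lab,st,ce=cv2.connectedComponentsWithStats(m)
    l=max(set(lab[v-10:v+10,u-10:u+10].ravel())-{0},key=lambda i:st[i,4])
    print(n,st[l],np.median(W[lab==l][:,2]))
    cn=cv2.findContours((lab==l).astype(np.uint8),0,1)[0]
    cn=max(cn,key=len).reshape(-1,2); P=plane(c,cn,.028)[:,:2].astype(np.float32)
    r=cv2.minAreaRect(P*1000); print(np.round(r[0],1),np.round(r[1],1),r[2])
E
```

```text
twin [197 148  23  39 787] 0.02779790072469046
[560.8 330.1] [51.1 88.7] 89.95800018310547
single [257 174  41  44 750] 0.02806974760185532
[493.7 171.6] [51.  89.9] 53.08975601196289
blank [270 115  31  43 864] 0.02805399375761969
[630.7 152.1] [50.8 91.9] 74.765380859375
```

View pics/crop1.png

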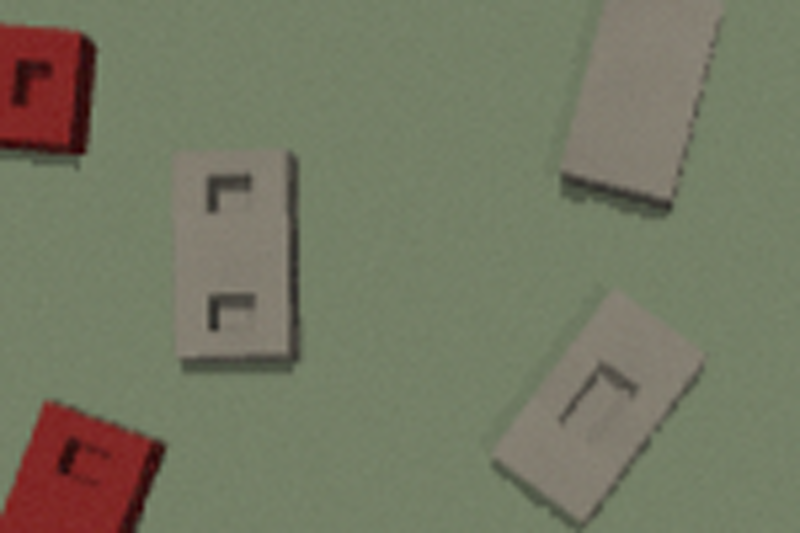

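View pics/crop2.png

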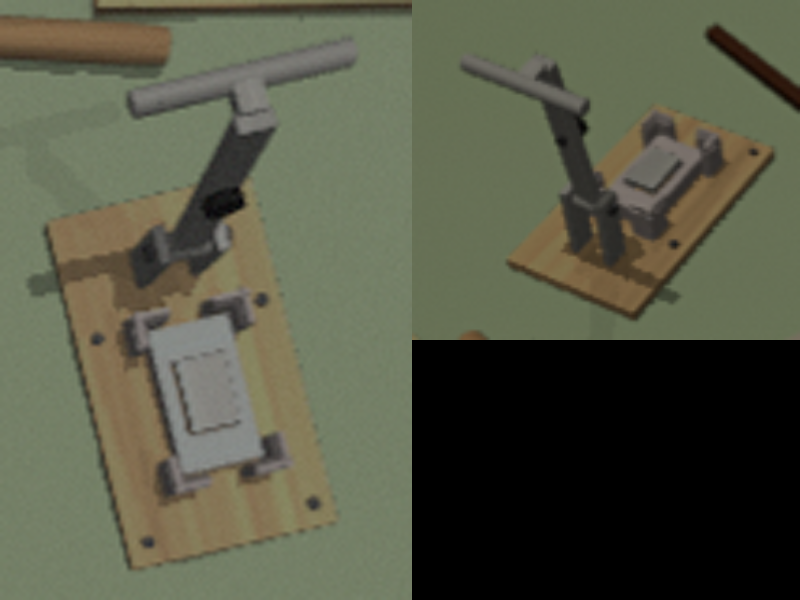

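The crop confirms the twin: the pale casting at crop pixel (235,255) has two windows, the one at (600,405) has a single window, and the upper right one is blank. Next I'll measure the fixture.

Run:
```python
from station import bot
from h import *
z=np.load('pics/top0.npz'); im,d=z['im'],z['d']; c=bot.calibration('top'); W=cloud(c,d)
hsv=cv2.cvtColor(im,cv2.COLOR_RGB2HSV)
print(hsv[205,380],hsv[170,390],hsv[160,380])
# base: corners picked roughly in crop2 -> hull of wood mask
m=((hsv[...,0]>8)&(hsv[...,0]<25)&(hsv[...,1]>90)).astype(np.uint8); m[:108]=0;m[225:]=0;m[:,:340]=0;m[:,432:]=0
pts=np.argwhere(m)[:,::-1]
P=plane(c,pts,.012)[:,:2].astype(np.float32); r=cv2.minAreaRect(P*1000); print('base',np.round(r[0],1),np.round(r[1],1),r[2])
cv2.imwrite('pics/m1.png',cv2.resize(m[100:230,335:445]*255,(440,520)))
# nest block by depth
for lo,hi in((.027,.033),(.034,.042)):
    q=((W[...,2]>lo)&(W[...,2]<hi)); q[:120]=0;q[220:]=0;q[:,:355]=0;q[:,420:]=0
    pts=np.argwhere(q)[:,::-1]; P=W[q]
    r=cv2.minAreaRect((P[:,:2]*1000).astype(np.float32)); print(lo,len(pts),np.round(r[0],1),np.round(r[1],1),r[2],np.median(P[:,2]))
# handle
q=(W[...,2]>.2); q[:60]=0;q[115:]=0;q[:,:350]=0;q[:,440:]=0
P=W[q];print(len(P),P.mean(0),P.min(0),P.max(0))
for u,v in((373,92),(400,85),(426,79),(400,100),(388,120)): print(u,v,np.round(W[v,u],3))
# heights along nest centre
print(np.round(W[150:190:3,390,:],3))
```

```text
[ 20  92 133] [ 30  10 131] [ 45   4 139]
base [565.2 -73.5] [221.4 113.7] 12.967501640319824
0.027 587 [569.9 -78.6] [151.3  67.8] 13.012619018554688 0.030051192443882213
0.034 339 [568.9 -79.5] [149.1  69.2] 12.865503311157227 0.038452604907615706
729 [ 0.66178919 -0.05247176  0.25287108] [ 0.42513695 -0.11085887  0.2005392 ] [0.69379507 0.14462665 0.98342526]
373 92 [ 0.663 -0.009  0.238]
400 85 [ 0.675 -0.057  0.238]
426 79 [ 0.685 -0.103  0.238]
400 100 [ 0.647 -0.056  0.24 ]
388 120 [ 0.636 -0.057  0.144]
[[ 0.595 -0.088  0.03 ]
 [ 0.588 -0.088  0.029]
 [ 0.581 -0.088  0.029]
 [ 0.573 -0.085  0.039]
 [ 0.566 -0.086  0.038]
 [ 0.559 -0.085  0.039]
 [ 0.553 -0.085  0.038]
 [ 0.546 -0.085  0.039]
 [ 0.539 -0.085  0.037]
 [ 0.532 -0.085  0.038]
 [ 0.526 -0.087  0.029]
 [ 0.519 -0.087  0.03 ]
 [ 0.513 -0.087  0.029]
 [ 0.506 -0.086  0.03 ]]
```

View pics/m1.png

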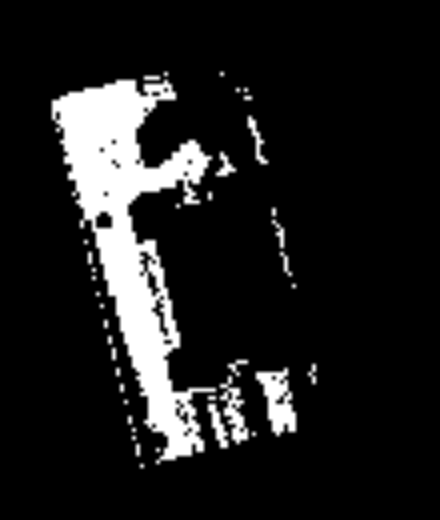

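```bash
python3 -m crank '[[[0,0,0],[0,0,-8.8],0.0854],[[0,0,0],[0,0,-8.8],0.0854],[[0,0,0],[0,0,-8.8],0.0854],[[-0.03,-0.03,0],[0,0,0],0.0854],[[-0.046,-0.049,0],[0,0,0],0.0854],[[-0.046,-0.049,0],[0,0,0],0.0854],[[-0.046,-0.049,0],[0,0,0],0.0854],[[-0.046,-0.049,0],[0,0,0],0.0854],[[-0.046,-0.048,0],[0,0,0],0.0854],[[0,0,0],[0,0,0],0.0854]]'
python3 - <<'E'
from station import bot
from h import *
o=bot.get_obs(); print(o['t'],o['eef_pos'],o['tool_rot'],o['q'])
c=bot.calibration('wrist'); im,d=bot.read_camera('wrist'); cv2.imwrite('pics/w1.png',im[:,:,::-1]); np.savez('pics/w1.npz',im=im,d=d,T=c['extrinsics'])
print({k:np.round(v,4).tolist() for k,v in c.items()})
E
```

```text
t: 1.35
eef_pos: [0.5495, 0.3397, 0.2449]
tool_rot: [0.001, 0.006, 1.0, -0.002]
contact_force: [-0.9, 0.3, -0.3]
gripper_width: 1.0
1.35 [0.54945497 0.3396785  0.24489752] [ 8.88869261e-04  5.93515608e-03  9.99980373e-01 -1.79940879e-03] [-0.66740718  0.42961525  0.02082393  1.6303795  -0.00536244  1.08246607
  0.91297184]
{'fx': 343.5313, 'fy': 343.5313, 'cx': 277.0695, 'cy': 212.8134, 'D': [-0.0264, 0.0, 0.0, 0.0, 0.0], 'extrinsics': [[0.0119, 0.9653, 0.2609, 0.4838], [0.9999, -0.0106, -0.0062, 0.3394], [-0.0033, 0.2609, -0.9653, 0.3735], [0.0, 0.0, 0.0, 1.0]]}
```

View pics/w1.png

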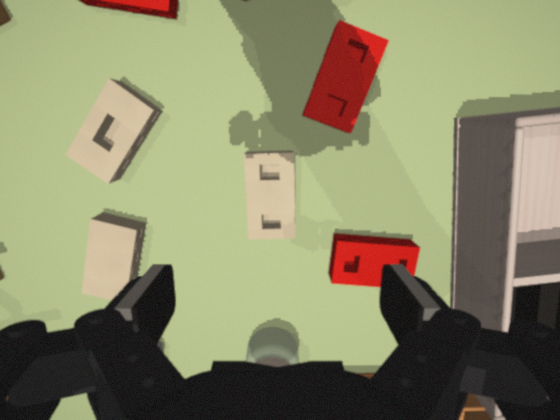

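The wrist view shows the twin at (271,195) with its long side upright in the picture. The single is at (115,130) and the blank at (113,258).

Run:
```python
from station import bot
from h import *
z=np.load('pics/w1.npz'); im,d=z['im'],z['d']; c=bot.calibration('wrist'); c['extrinsics']=z['T']; W=cloud(c,d)
q=((W[...,2]>.023)&(W[...,2]<.034)).astype(np.uint8)
nl,lab,st,ce=cv2.connectedComponentsWithStats(q); l=lab[195,271]
print(st[l],np.median(W[lab==l][:,2]))
cn=max(cv2.findContours((lab==l).astype(np.uint8),0,1)[0],key=len).reshape(-1,2)
P=plane(c,cn,.028); r=cv2.minAreaRect((P[:,:2]*1000).astype(np.float32)); print(np.round(r[0],1),np.round(r[1],1),r[2])
o=bot.get_obs();print(o['eef_pos'])
```

```text
[ 244  152   52   87 3647] 0.027999628860168158
[559.7 330.7] [90.5 50.3] 0.9346753358840942
[0.54673418 0.34343908 0.24478254]
```

```bash
python3 -m crank '[[[0,0,0],[0,0,-1.6],0.0854],[[0,0,0],[0,0,0],0.0854],[[0,0,0],[0,0,0],0.0854]]'
python3 - <<'E'
from station import bot
import numpy as np
o=bot.get_obs(); print(o['t'],o['eef_pos'],o['tool_rot'])
from scipy.spatial.transform import Rotation as R
q=o['tool_rot'];M=R.from_quat([q[1],q[2],q[3],q[0]]).as_matrix();print(M.round(4))
print(M.T@(np.array([.560,.3305,.05])-o['eef_pos']))
E
```

```text
t: 1.78
eef_pos: [0.544, 0.3478, 0.2453]
tool_rot: [-0.0, -0.014, 1.0, 0.0]
contact_force: [0.0, 0.4, 0.3]
gripper_width: 1.003
1.775 [0.54397163 0.34780731 0.24527525] [-1.44936086e-04 -1.44437636e-02  9.99895664e-01  1.29753616e-04]
[[-9.996e-01 -2.890e-02 -3.000e-04]
 [-2.890e-02  9.996e-01  3.000e-04]
 [ 3.000e-04  3.000e-04 -1.000e+00]]
[-0.01557763 -0.01781455  0.19526611]
```

```bash
python3 -m crank '[[[-0.0078,-0.0089,0],[0,0,0.7],0.0854],[[-0.0078,-0.0089,0.03],[0,0,0],0.0854],[[0,0,0.04],[0,0,0],0.0854],[[0,0,0.04],[0,0,0],0.0854],[[0,0,0.04],[0,0,0],0.0854],[[0,0,0.03],[0,0,0],0.0854],[[0,0,0.015],[0,0,0],0.0854],[[0,0,0],[0,0,0],0.0854]]'
python3 - <<'E'
from station import bot
import numpy as np
from h import *
o=bot.get_obs(); print(o['t'],o['eef_pos'],o['tool_rot'])
from scipy.spatial.transform import Rotation as R
q=o['tool_rot'];M=R.from_quat([q[1],q[2],q[3],q[0]]).as_matrix()
print(M.T@(np.array([.560,.3305,.019])-o['eef_pos']))
c=bot.calibration('wrist'); im,d=bot.read_camera('wrist'); cv2.imwrite('pics/w2.png',im[:,:,::-1])
E
```

```text
t: 2.78
eef_pos: [0.5608, 0.3286, 0.0497]
tool_rot: [-0.001, -0.007, 1.0, -0.001]
contact_force: [-0.5, 1.5, 0.5]
gripper_width: 1.002
2.775 [0.56076461 0.32859791 0.04965601] [-5.14452760e-04 -7.06730680e-03  9.99974765e-01 -5.07638835e-04]
[0.00070589 0.00194361 0.03065482]
```

View pics/w2.png

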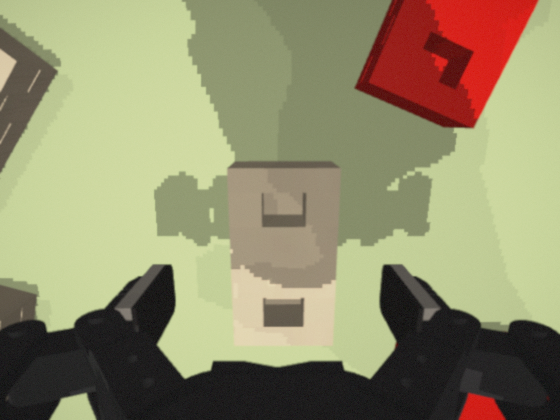

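The casting is centred between the fingers and lies square, and the other castings are clear. I'll descend and grip.

```bash
python3 -m crank '[[[0.0003,0.001,0.015],[0,0,0],0.0854],[[0.0003,0.001,0.0155],[0,0,0],0.0854],[[0,0,0],[0,0,0],0.0854],[[0,0,0],[0,0,0],0.047],[[0,0,0],[0,0,0],0.04],[[0,0,0],[0,0,0],0.04],[[0,0,0],[0,0,0],0.04],[[0,0,0],[0,0,0],0.04],[[0,0,0],[0,0,0],0.04]]' 35
```

```text
t: 3.95
eef_pos: [0.5607, 0.3315, 0.0204]
tool_rot: [0.0, -0.007, 1.0, 0.0]
contact_force: [-0.6, -0.9, 5.4]
gripper_width: 0.574
```

```bash
python3 -m crank '[[[0,0,-0.01],[0,0,0],0.04],[[0,0,-0.025],[0,0,0],0.04],[[0,0,-0.04],[0,0,0],0.04],[[0.01,-0.035,-0.04],[0,0,0],0.04],[[0.01,-0.04,-0.03],[0,0,0],0.04],[[0.01,-0.05,-0.02],[0,0,0],0.04],[[0.01,-0.05,-0.015],[0,0,0],0.04],[[0.01,-0.05,0],[0,0,0],0.04],[[0.01,-0.04,0],[0,0,0],0.04],[[0,-0.015,0],[0,0,0],0.04]]'
python3 -m crank '[[[0,0,0],[0,0,-6],0.04],[[0,0,0],[0,0,-6],0.04],[[0,0,0],[0,0,0],0.04],[[0,0,0],[0,0,0],0.04]]'
python3 - <<'E'
from station import bot
from h import *
o=bot.get_obs(); print(o['t'],o['eef_pos'],o['tool_rot'],o['q'])
c=bot.calibration('wrist'); im,d=bot.read_camera('wrist'); cv2.imwrite('pics/w3.png',im[:,:,::-1]); np.savez('pics/w3.npz',im=im,d=d,T=c['extrinsics'])
E
```

```text
t: 5.2
eef_pos: [0.503, 0.0473, 0.1998]
tool_rot: [-0.001, -0.005, 1.0, -0.0]
contact_force: [-1.0, 1.6, -1.4]
gripper_width: 0.575
t: 5.7
eef_pos: [0.5043, 0.0508, 0.1997]
tool_rot: [-0.0, -0.111, 0.994, 0.0]
contact_force: [1.3, -0.3, -1.4]
gripper_width: 0.573
5.7 [0.50429215 0.05077771 0.19973116] [-9.73896371e-05 -1.11141856e-01  9.93804542e-01  1.00595054e-04] [-0.25943664  0.25442949  0.04226626  2.00180706 -0.01401851  0.88579397
  1.58388208]
```

View pics/w3.png

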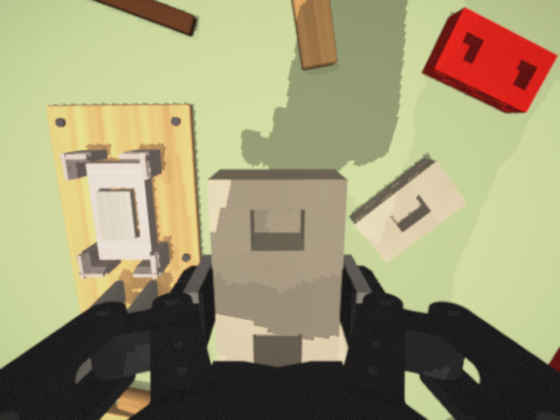

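The nest block shows at (120,213) with the ejector pad at (116,213), and the four corner locators are visible around it. The casting is held level.

Run:
```python
from station import bot
from h import *
z=np.load('pics/w3.npz'); im,d=z['im'],z['d']; c=bot.calibration('wrist'); c['extrinsics']=z['T']; W=cloud(c,d)
roi=np.zeros(d.shape,bool); roi[140:285,55:178]=1
def rect(m,z,name):
    nl,lab,st,ce=cv2.connectedComponentsWithStats((m&roi).astype(np.uint8))
    l=1+np.argmax(st[1:,4]); mm=(lab==l).astype(np.uint8)
    cn=max(cv2.findContours(mm,0,1)[0],key=len).reshape(-1,2)
    r=cv2.minAreaRect((plane(c,cn,z)[:,:2]*1000).astype(np.float32)); print(name,st[l],np.median(W[lab==l][:,2]),np.round(r[0],1),np.round(r[1],1),round(r[2],2)); return mm
a=rect((W[...,2]>.0345)&(W[...,2]<.0425)&(np.abs(W[...,1]+.09)<.03),.0385,'pad')
b=rect((W[...,2]>.0275)&(W[...,2]<.042),.030,'block')
for lo in (.044,.048,.055):
    m=(W[...,2]>lo)&(W[...,2]<.12)&roi
    nl,lab,st,ce=cv2.connectedComponentsWithStats(m.astype(np.uint8))
    for l in range(1,nl):
        if st[l,4]>8: P=W[lab==l]; print(lo,st[l],np.round(P.mean(0),4),np.round(P[:,2].max(),4))
    P=W[m]; r=cv2.minAreaRect((P[:,:2]*1000).astype(np.float32)); print(np.round(r[0],1),np.round(r[1],1),round(r[2],2))
hsv=cv2.cvtColor(im,cv2.COLOR_RGB2HSV)
a=cv2.resize(im[130:300,40:210],(600,600),interpolation=cv2.INTER_CUBIC); cv2.imwrite('pics/crop3.png',a[:,:,::-1])
```

```text
pad [  96  190   41   49 1684] 0.03845797535826051 [549.  -85.3] [43.9 31.1] 13.03
block [  74  162   92  113 5904] 0.03074651505164 [557.6 -87.5] [106.3  79. ] 13.0
0.044 [ 59 153  31  28 396] [ 0.5105 -0.1233  0.0478] 0.0507
0.044 [119 153  29  27 301] [ 0.4965 -0.07    0.0485] 0.0509
0.044 [ 77 253  29  26 340] [ 0.6014 -0.1018  0.0475] 0.0506
0.044 [132 253  27  26 279] [ 0.5903 -0.0491  0.048 ] 0.051
[550.2 -86.1] [111.5  71.3] 12.96
0.048 [ 59 153  28  28 229] [ 0.5102 -0.1241  0.049 ] 0.0507
0.048 [119 153  28  27 223] [ 0.4967 -0.0694  0.0491] 0.0509
0.048 [ 77 255  27  24 158] [ 0.6027 -0.1024  0.049 ] 0.0506
0.048 [132 255  26  24 177] [ 0.5896 -0.048   0.049 ] 0.051
[550.  -86.4] [110.9  71.2] 12.79
[0. 0.] [0. 0.] 0.0
```

View pics/crop3.png

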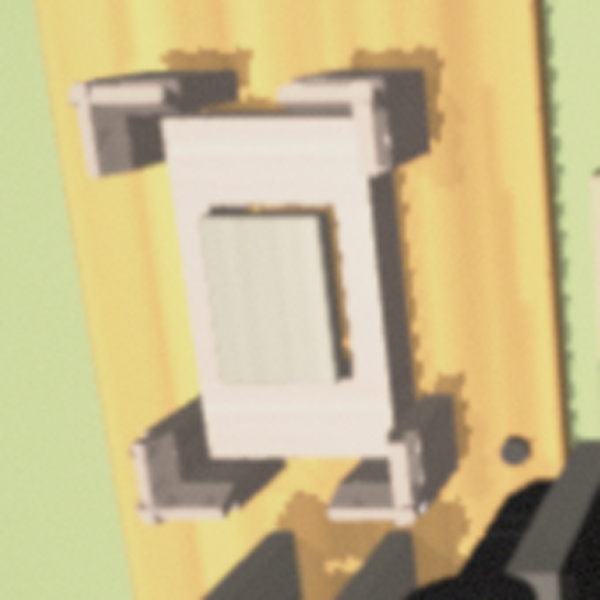

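Run:
```python
from station import bot
from h import *
from scipy.spatial.transform import Rotation as R
z=np.load('pics/w3.npz'); im,d=z['im'],z['d']; c=bot.calibration('wrist'); c['extrinsics']=z['T']; W=cloud(c,d)
o=bot.get_obs();q=o['tool_rot'];M=R.from_quat([q[1],q[2],q[3],q[0]]).as_matrix()
zt=np.median(W[185:205,220:340,2]); print('top z',zt, W[260:320:20,230:330:40,2])
m=np.abs(W[...,2]-zt)<.004
for u in(225,260,300,335):
    r=np.where(m[150:220,u])[0][0]+150; print(u,r,(M.T@(plane(c,[(u,r-.5)],zt)[0]-o['eef_pos'])).round(4))
for v in(185,210,):
    k=np.where(m[v,190:370])[0]+190
    for u in(k[0]-.5,k[-1]+.5): print(v,u,(M.T@(plane(c,[(u,v)],zt)[0]-o['eef_pos'])).round(4))
print(o['eef_pos'],o['contact_force'])
# tool target: 
for t in ((.5497,-.0858,.12),):
    print(M.T@(np.array(t)-o['eef_pos']))
```

```text
top z 0.20746027165768338 [[0.20716338 0.20844086 0.20650031]
 [0.20686833 0.20801138 0.20767227]
 [0.20603322 0.20706924 0.20781266]]
225 178 [ 0.0462 -0.0198 -0.0077]
260 178 [ 0.0462 -0.0074 -0.0077]
300 177 [ 0.0465  0.0068 -0.0077]
335 178 [ 0.0462  0.0193 -0.0077]
185 207.5 [ 0.0435 -0.0262 -0.0077]
185 346.5 [ 0.0435  0.0235 -0.0077]
210 208.5 [ 0.0343 -0.0263 -0.0077]
210 345.5 [ 0.0342  0.0236 -0.0077]
[0.50425039 0.05067649 0.19971217] [-0.22816675 -0.13883072 -0.79112111]
[-0.0141506  -0.14315731  0.07969488]
```

Run:
```python
from station import bot
from h import *
from scipy.spatial.transform import Rotation as R
z=np.load('pics/top0.npz'); im,d=z['im'],z['d']; c=bot.calibration('top'); W=cloud(c,d)
m=(W[...,2]>.035)&(W[...,2]<.042)&(np.hypot(W[...,0]-.55,W[...,1]+.086)<.03)
cn=max(cv2.findContours(m.astype(np.uint8),0,1)[0],key=len).reshape(-1,2)
r=cv2.minAreaRect((plane(c,cn,.0385)[:,:2]*1000).astype(np.float32));print(r)
m=(W[...,2]>.046)&(W[...,2]<.056)&(np.hypot(W[...,0]-.55,W[...,1]+.086)<.075)
nl,lab,st,ce=cv2.connectedComponentsWithStats(m.astype(np.uint8))
for l in range(1,nl):
    if st[l,4]>4: print(st[l],W[lab==l].mean(0))
o=bot.get_obs();q=o['tool_rot'];M=R.from_quat([q[1],q[2],q[3],q[0]]).as_matrix()
print(M.T@(np.array((.5497,-.0858,.12))-o['eef_pos'])-[.0013,-.0013,0])
```

```text
((550.0460815429688, -84.03052520751953), (43.98082733154297, 30.490673065185547), 12.67409896850586)
[391 141  12  10  42] [ 0.60268321 -0.10019676  0.04841565]
[370 147  10  11  42] [ 0.59080373 -0.04680282  0.04873121]
[403 180  11  11  44] [ 0.51029448 -0.12346014  0.04865706]
[380 186  11  10  37] [ 0.49814342 -0.0678938   0.04878976]
[-0.0154506  -0.14185731  0.07969488]
```

```bash
python3 -m crank '[[[-0.002,-0.018,0.01],[0,0,-0.2],0.04],[[-0.003,-0.028,0.014],[0,0,0],0.04],[[-0.003,-0.03,0.015],[0,0,0],0.04],[[-0.003,-0.03,0.015],[0,0,0],0.04],[[-0.003,-0.024,0.015],[0,0,0],0.04],[[-0.001,-0.012,0.011],[0,0,0],0.04],[[0,0,0],[0,0,0],0.04],[[0,0,0],[0,0,0],0.04]]'
python3 - <<'E'
from station import bot
from h import *
from scipy.spatial.transform import Rotation as R
o=bot.get_obs();q=o['tool_rot'];M=R.from_quat([q[1],q[2],q[3],q[0]]).as_matrix()
print(M.T@(np.array((.5510,-.0845,.068))-o['eef_pos']),R.from_matrix(M).as_euler('zyx',degrees=True))
im,d=bot.read_camera('scene'); cv2.imwrite('pics/s4.png',cv2.resize(im[100:280,100:340],(800,600))[:,:,::-1])
E
```

```text
t: 6.75
eef_pos: [0.5509, -0.0833, 0.1201]
tool_rot: [0.0, -0.114, 0.993, 0.0]
contact_force: [-0.3, -0.2, -1.7]
gripper_width: 0.578
[ 0.00023413 -0.00119468  0.05211281] [ 1.66889341e+02  1.01031738e-02 -1.79959389e+02]
```

View pics/s4.png

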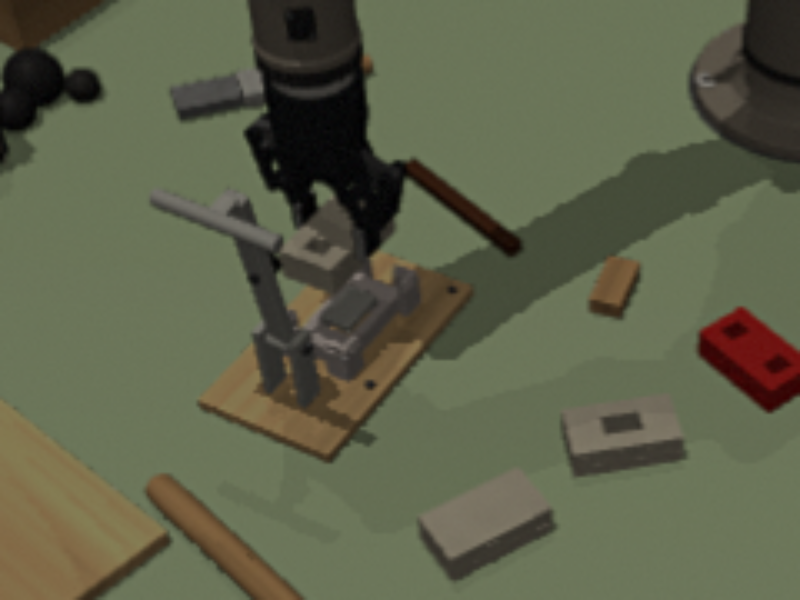

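The scene view shows the casting held window side up over the nest and clear of the upright bar. I'll lower it slowly.

```bash
python3 -m crank '[[[0,-0.0006,0.015],[0,0,0],0.04],[[0,-0.0006,0.015],[0,0,0],0.04],[[0,0,0.012],[0,0,0],0.04],[[0,0,0.007],[0,0,0],0.04],[[0,0,0.003],[0,0,0],0.04],[[0,0,0],[0,0,0],0.04]]'
```

```text
t: 7.55
eef_pos: [0.5512, -0.0859, 0.0677]
tool_rot: [-0.0, -0.113, 0.994, 0.0]
contact_force: [-0.3, 0.4, -1.7]
gripper_width: 0.579
```

```bash
python3 -m crank '[[[0,0,0.003],[0,0,0],0.04],[[0,0,0.002],[0,0,0],0.04],[[0,0,0],[0,0,0],0.04]]'
```

```text
t: 7.92
eef_pos: [0.5511, -0.0858, 0.0627]
tool_rot: [-0.0, -0.114, 0.994, 0.0]
contact_force: [-0.1, 0.9, -1.6]
gripper_width: 0.572
```

```bash
python3 -m crank '[[[0,0.0012,0.001],[0,0,0],0.04],[[0,0,0.001],[0,0,0],0.04],[[0,0,0.001],[0,0,0],0.04],[[0,0,0.0],[0,0,0],0.04]]'; python3 -m crank '[[[0,0,0.0008],[0,0,0],0.04],[[0,0,0],[0,0,0],0.04]]'
```

```text
t: 8.43
eef_pos: [0.5508, -0.0846, 0.0597]
tool_rot: [-0.0, -0.114, 0.994, 0.0]
contact_force: [0.5, 0.1, -1.8]
gripper_width: 0.579
t: 8.68
eef_pos: [0.5509, -0.0847, 0.059]
tool_rot: [-0.0, -0.114, 0.994, 0.0]
contact_force: [0.4, 0.2, -2.3]
gripper_width: 0.577
```

```bash
python3 -m crank '[[[0,0,0.0007],[0,0,0],0.04],[[0,0,0],[0,0,0],0.04]]';python3 -m crank '[[[0,0,0.0007],[0,0,0],0.04],[[0,0,0],[0,0,0],0.04]]'
```

```text
t: 8.93
eef_pos: [0.5509, -0.0846, 0.0586]
tool_rot: [0.0, -0.114, 0.994, 0.0]
contact_force: [-1.9, 0.1, 5.0]
gripper_width: 0.573
t: 9.18
eef_pos: [0.5509, -0.0847, 0.0578]
tool_rot: [0.0, -0.114, 0.994, 0.0]
contact_force: [-2.1, -0.2, 4.9]
gripper_width: 0.574
```

The casting is on the pad: force went from −2 to +5 N at the expected height. I'll press on, still gripped so it stays level.

```bash
python3 -m crank '[[[0,0,0.001],[0,0,0],0.04],[[0,0,0.001],[0,0,0],0.04],[[0,0,0.001],[0,0,0],0.04],[[0,0,0],[0,0,0],0.04]]';python3 -m crank '[[[0,0,0.001],[0,0,0],0.04],[[0,0,0.001],[0,0,0],0.04],[[0,0,0],[0,0,0],0.04]]'
```

```text
t: 9.68
eef_pos: [0.5509, -0.0847, 0.0546]
tool_rot: [0.0, -0.114, 0.994, -0.0]
contact_force: [-1.5, -0.0, 5.2]
gripper_width: 0.573
t: 10.05
eef_pos: [0.5509, -0.0846, 0.0526]
tool_rot: [0.0, -0.114, 0.994, -0.0]
contact_force: [-1.8, 0.2, 3.4]
gripper_width: 0.58
```

```bash
python3 -m crank '[[[0,0,0.0008],[0,0,0],0.04],[[0,0,0],[0,0,0],0.04]]';python3 -m crank '[[[0,0,0.0007],[0,0,0],0.04],[[0,0,0],[0,0,0],0.04]]'; python3 -m crank '[[[0,0,0.0005],[0,0,0],0.04],[[0,0,0],[0,0,0],0.04]]'
```

```text
t: 10.3
eef_pos: [0.5509, -0.0847, 0.0518]
tool_rot: [0.0, -0.114, 0.994, -0.0]
contact_force: [-1.4, 0.4, 4.0]
gripper_width: 0.577
t: 10.55
eef_pos: [0.5509, -0.0846, 0.0511]
tool_rot: [0.0, -0.114, 0.994, 0.0]
contact_force: [-2.7, -0.2, 4.7]
gripper_width: 0.578
t: 10.8
eef_pos: [0.5509, -0.0847, 0.0506]
tool_rot: [0.0, -0.114, 0.994, -0.0]
contact_force: [-1.2, -0.4, 4.2]
gripper_width: 0.577
```

```bash
python3 -m crank '[[[0,0,0.0006],[0,0,0],0.04],[[0,0,0],[0,0,0],0.04]]';python3 -m crank '[[[0,0,0.0005],[0,0,0],0.04],[[0,0,0],[0,0,0],0.04]]'
```

```text
t: 11.05
eef_pos: [0.5509, -0.0846, 0.0504]
tool_rot: [-0.0, -0.114, 0.994, 0.0]
contact_force: [-3.4, 0.1, 9.4]
gripper_width: 0.574
t: 11.3
eef_pos: [0.5509, -0.0846, 0.0504]
tool_rot: [0.0, -0.113, 0.994, 0.0]
contact_force: [-4.4, 0.7, 14.0]
gripper_width: 0.574
```

Resistance jumped to 14 N at TCP z 0.0504, exactly the predicted seated height. I'll unload, open and rise, then check with shut fingers on the top.

```bash
python3 -m crank '[[[0,0,-0.0008],[0,0,0],0.054],[[0,0,0],[0,0,0],0.06],[[0,0,0],[0,0,0],0.075],[[0,0,-0.01],[0,0,0],0.075],[[0,0,-0.025],[0,0,0],0.075],[[0,0,-0.025],[0,0,0],0.06],[[0,0,-0.01],[0,0,0],0.0],[[0,0,0],[0,0,0],0.0],[[0,0,0],[0,0,0],0.0],[[0,0,0],[0,0,0],0.0]]'
python3 - <<'E'
from station import bot
from h import *
c=bot.calibration('wrist'); im,d=bot.read_camera('wrist'); cv2.imwrite('pics/w5.png',im[:,:,::-1]);np.savez('pics/w5.npz',im=im,d=d,T=c['extrinsics'])
im,d=bot.read_camera('top'); cv2.imwrite('pics/t5.png',cv2.resize(im[65:225,335:445],(412,600))[:,:,::-1])
W=cloud(bot.calibration('top'),d)
m=(W[...,2]>.2)&(W[...,2]<.25);m[:60]=0;m[115:]=0;m[:,:350]=0;m[:,440:]=0
E
```

```text
t: 12.55
eef_pos: [0.5503, -0.0845, 0.1194]
tool_rot: [-0.001, -0.114, 0.994, 0.0]
contact_force: [0.7, -0.1, -1.7]
gripper_width: -0.002
```

View pics/w5.png

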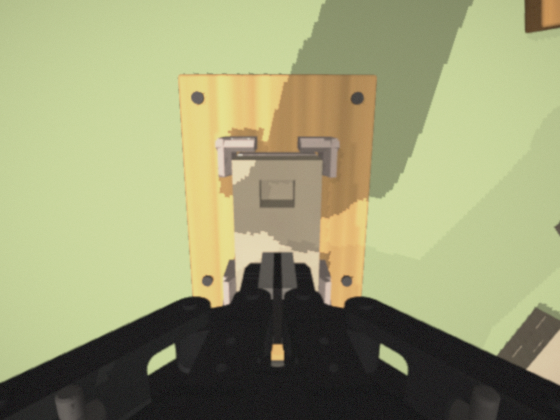

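The casting sits inside the locators, at about (277,210) in the wrist view. Now I'll press on top with shut fingers.

```bash
python3 -m crank '[[[0,0,0.015],[0,0,0],0.0],[[0,0,0.017],[0,0,0],0.0],[[0,0,0.01],[0,0,0],0.0],[[0,0,0.003],[0,0,0],0.0],[[0,0,0],[0,0,0],0.0]]'; python3 -m crank '[[[0,0,0.0015],[0,0,0],0.0],[[0,0,0.0],[0,0,0],0.0]]'; python3 -m crank '[[[0,0,0.001],[0,0,0],0.0],[[0,0,0.0],[0,0,0],0.0]]'
```

```text
t: 13.28
eef_pos: [0.5509, -0.0847, 0.0751]
tool_rot: [-0.0, -0.114, 0.994, 0.0]
contact_force: [0.1, 0.0, -0.2]
gripper_width: 0.003
t: 13.52
eef_pos: [0.5511, -0.0847, 0.0741]
tool_rot: [0.0, -0.114, 0.994, -0.0]
contact_force: [0.2, 0.7, -0.7]
gripper_width: 0.002
t: 13.78
eef_pos: [0.5509, -0.0846, 0.0729]
tool_rot: [0.0, -0.114, 0.994, 0.0]
contact_force: [-0.4, -0.7, 0.5]
gripper_width: 0.001
```

```bash
python3 -m crank '[[[0,0,0.001],[0,0,0],0.0],[[0,0,0.0],[0,0,0],0.0]]'; python3 -m crank '[[[0,0,0.0006],[0,0,0],0.0],[[0,0,0.0],[0,0,0],0.0]]';python3 -m crank '[[[0,0,0.0006],[0,0,0],0.0],[[0,0,0.0],[0,0,0],0.0]]'
```

```text
t: 14.02
eef_pos: [0.551, -0.0846, 0.0721]
tool_rot: [0.0, -0.114, 0.994, 0.0]
contact_force: [0.2, -0.0, 5.5]
gripper_width: 0.002
t: 14.28
eef_pos: [0.551, -0.0846, 0.0721]
tool_rot: [0.0, -0.113, 0.994, 0.0]
contact_force: [-3.6, 0.4, 10.7]
gripper_width: 0.003
t: 14.52
eef_pos: [0.551, -0.0847, 0.0721]
tool_rot: [0.0, -0.113, 0.994, 0.0]
contact_force: [-5.2, 0.5, 16.4]
gripper_width: -0.002
```

The casting is solidly home: 16 N with no movement at fingertip z 0.058. The handle from the top view is at fixture x +127 mm, y 0, z 0.231, so the clamp angle is about 1.69 rad and the radius 165 mm, which matches. Next I'll go over and behind the handle, 35 mm to its +y side.

```bash
python3 -m crank '[[[0,0,-0.01],[0,0,0],0.0],[[0,0,-0.03],[0,0,0],0.0],[[0,0,-0.045],[0,0,0],0.0],[[0,0,-0.05],[0,0,0],0.0],[[0,0,-0.05],[0,0,0],0.0],[[0,0,-0.04],[0,0,0],0.0],[[0,0,-0.005],[0,0,0],0.0],[[0,0,0],[0,0,0],0.0]]'
python3 -m crank '[[[-0.015,0.005,0],[0,0,0],0.0],[[-0.03,0.01,0],[0,0,0],0.0],[[-0.035,0.01,0],[0,0,0],0.0],[[-0.035,0.01,0],[0,0,0],0.0],[[-0.03,0,0],[0,0,0],0.0],[[-0.015,0,0],[0,0,0],0.0],[[0,0,0],[0,0,0],0.0],[[0,0,0],[0,0,0],0.0]]'
cat > fx.py <<'E'
from station import bot
from h import *
from scipy.spatial.transform import Rotation as R
def fix():
    o=bot.get_obs();q=o['tool_rot'];M=R.from_quat([q[1],q[2],q[3],q[0]]).as_matrix()
    a=np.radians(13);F=np.array([[np.cos(a),np.sin(a)],[-np.sin(a),np.cos(a)]])
    return o,F@(np.array(o['eef_pos'][:2])-[.550,-.0845]),M
o,f,M=fix();print(np.round(f,4),o['eef_pos'][2].round(4),np.degrees(np.arctan2(M[1,0],M[0,0])),np.round(o['contact_force'],1))
E
python3 fx.py
python3 - <<'E'
from station import bot
from h import *
im,d=bot.read_camera('scene'); cv2.imwrite('pics/s6.png',cv2.resize(im[60:240,80:320],(800,600))[:,:,::-1])
E
```

```text
t: 15.52
eef_pos: [0.5506, -0.0846, 0.3003]
tool_rot: [-0.0, -0.114, 0.994, 0.0]
contact_force: [-0.2, 0.8, 0.1]
gripper_width: 0.001
t: 16.52
eef_pos: [0.6983, -0.0144, 0.2994]
tool_rot: [-0.001, -0.114, 0.994, 0.0]
contact_force: [-0.8, -0.4, -0.2]
gripper_width: 0.002
[0.1603 0.0349] 0.2994 -166.96098786042458 [-0.8 -0.4 -0.2]
```

View pics/s6.png

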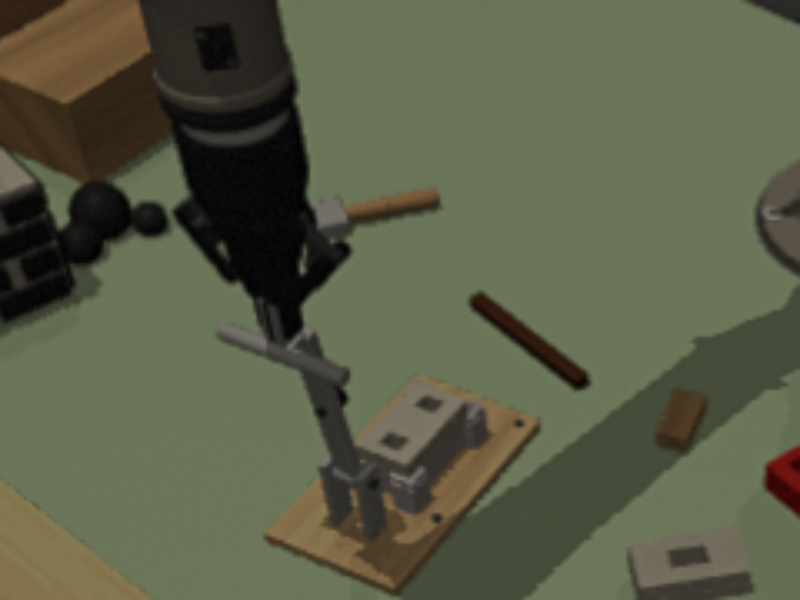

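Run:
```python
from station import bot
from h import *
c=bot.calibration('scene')
P=[[.698,-.014,.2855],[.698,-.014,.30],[.674,-.056,.231],[.663,-.009,.231],[.685,-.103,.231]]
p=proj(c,P); print(((p-[80,60])*800/240).round(0))
im,d=bot.read_camera('scene'); W=cloud(c,d)
for u,v in((148,160),(160,163),(178,171),(163,155)): print(u,v,W[v,u].round(3))
im,d=bot.read_camera('top'); cv2.imwrite('pics/t6.png',cv2.resize(im[30:220,320:450],(410,600))[:,:,::-1])
```

```text
[[284. 338.]
 [280. 321.]
 [284. 354.]
 [340. 375.]
 [229. 333.]]
148 160 [ 0.689 -0.1    0.235]
160 163 [ 0.681 -0.064  0.241]
178 171 [ 0.669 -0.014  0.237]
163 155 [ 0.704 -0.008  0.311]
```

View pics/t6.png

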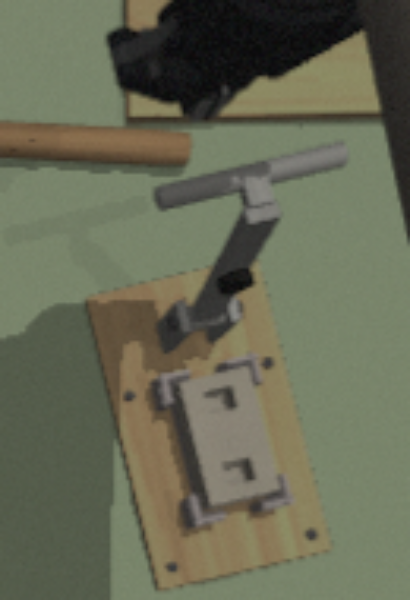

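The projections agree: the shut fingers hang just above and behind the handle. I'll descend behind it and push it over.

```bash
python3 -m crank '[[[0,0,0.02],[0,0,0],0.0],[[0,0,0.025],[0,0,0],0.0],[[0,0,0.016],[0,0,0],0.0],[[0,0,0],[0,0,0],0.0]]'
python3 -m crank '[[[0.006,0,0],[0,0,0],0.0],[[0.005,0,0],[0,0,0],0.0],[[0.004,0,0],[0,0,0],0.0],[[0,0,0],[0,0,0],0.0]]'; python3 fx.py
```

```text
t: 17.18
eef_pos: [0.698, -0.0145, 0.2384]
tool_rot: [-0.001, -0.113, 0.994, 0.0]
contact_force: [-0.5, 0.5, -0.0]
gripper_width: -0.002
t: 17.68
eef_pos: [0.6846, -0.0179, 0.2406]
tool_rot: [0.001, -0.114, 0.994, -0.0]
contact_force: [1.2, -0.1, 1.1]
gripper_width: 0.001
[0.1462 0.0346] 0.2406 -166.96487477326139 [ 1.2 -0.1  1.1]
```

```bash
python3 -m crank '[[[0.006,0,0],[0,0,0],0.0],[[0.01,0,0],[0,0,0],0.0],[[0.012,0,0],[0,0,0],0.0],[[0.012,0,0],[0,0,0],0.0],[[0,0,0],[0,0,0],0.0]]'; python3 fx.py
python3 -m crank '[[[0.01,0,0.001],[0,0,0],0.0],[[0.012,0,0.001],[0,0,0],0.0],[[0.012,0,0.002],[0,0,0],0.0],[[0.012,0,0.004],[0,0,0],0.0],[[0.012,0,0.004],[0,0,0],0.0],[[0.012,0,0.005],[0,0,0],0.0],[[0,0,0],[0,0,0],0.0]]'; python3 fx.py
```

```text
t: 18.3
eef_pos: [0.6434, -0.0276, 0.2392]
tool_rot: [-0.001, -0.113, 0.994, -0.0]
contact_force: [0.5, -0.2, -0.4]
gripper_width: 0.002
[0.1038 0.0345] 0.2392 -167.00486679453806 [ 0.5 -0.2 -0.4]
t: 19.18
eef_pos: [0.5754, -0.0432, 0.2218]
tool_rot: [-0.001, -0.113, 0.994, 0.0]
contact_force: [1.1, -0.5, 0.1]
gripper_width: 0.002
[0.034  0.0346] 0.2218 -166.9995577115943 [ 1.1 -0.5  0.1]
```

Run:
```python
from station import bot
from h import *
im,d=bot.read_camera('scene'); cv2.imwrite('pics/s7.png',cv2.resize(im[60:240,80:320],(800,600))[:,:,::-1])
```

```text
(no output)
```

View pics/s7.png

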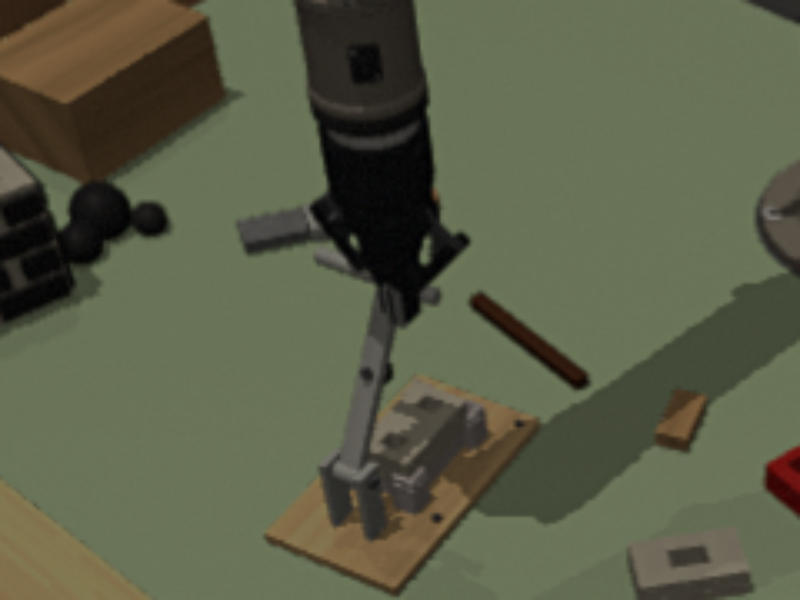

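The bar is following and has tipped past upright over the nest. I'll continue.

```bash
python3 -m crank '[[[0.008,0,0.004],[0,0,0],0.0],[[0.01,0,0.006],[0,0,0],0.0],[[0.01,0,0.006],[0,0,0],0.0],[[0.01,0,0.007],[0,0,0],0.0],[[0.009,0,0.006],[0,0,0],0.0],[[0.007,0,0.006],[0,0,0],0.0],[[0,0,0],[0,0,0],0.0]]'; python3 fx.py
python3 -m crank '[[[-0.008,0,-0.015],[0,0,0],0.0],[[0,0,-0.02],[0,0,0],0.0],[[0,0,0],[0,0,0],0.0]]'
python3 - <<'E'
from station import bot
from h import *
im,d=bot.read_camera('scene'); cv2.imwrite('pics/s8.png',cv2.resize(im[60:240,80:320],(800,600))[:,:,::-1])
im,d=bot.read_camera('top'); cv2.imwrite('pics/t8.png',cv2.resize(im[30:220,320:450],(410,600))[:,:,::-1])
E
```

```text
t: 20.1
eef_pos: [0.5237, -0.0549, 0.1869]
tool_rot: [-0.001, -0.114, 0.994, 0.0]
contact_force: [1.5, 0.7, -0.9]
gripper_width: -0.0
[-0.019   0.0347] 0.1869 -166.96363112893414 [ 1.5  0.7 -0.9]
t: 20.48
eef_pos: [0.5326, -0.0533, 0.2237]
tool_rot: [0.001, -0.113, 0.994, -0.0]
contact_force: [-0.8, -0.2, -0.1]
gripper_width: -0.001
```

View pics/s8.png

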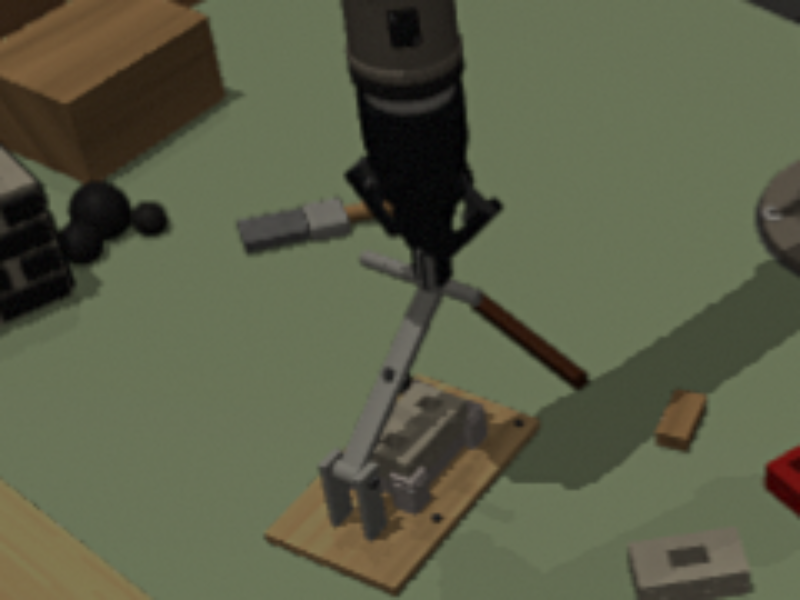

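The bar is now about 35° above level, with the handle at (420,270) in the crop and the fingers lifted clear. Next I'll press down from above on the handle's middle.

```bash
python3 -m crank '[[[0.014,-0.017,0],[0,0,0],0.0],[[0.014,-0.018,0],[0,0,0],0.0],[[0,0,0.008],[0,0,0],0.0],[[0,0,0.005],[0,0,0],0.0],[[0,0,0],[0,0,0],0.0]]'; python3 fx.py
python3 -m crank '[[[0.003,0,0.007],[0,0,0],0.0],[[0.005,0,0.008],[0,0,0],0.0],[[0.005,0,0.008],[0,0,0],0.0],[[0.005,0,0.007],[0,0,0],0.0],[[0,0,0],[0,0,0],0.0]]'; python3 fx.py
```

```text
t: 21.2
eef_pos: [0.5127, -0.0923, 0.2086]
tool_rot: [-0.001, -0.114, 0.993, 0.0]
contact_force: [-0.6, -0.2, -0.2]
gripper_width: 0.002
[-0.0381  0.0008] 0.2086 -166.87286344321743 [-0.6 -0.2 -0.2]
t: 21.82
eef_pos: [0.4949, -0.0975, 0.1789]
tool_rot: [-0.0, -0.113, 0.994, 0.0]
contact_force: [0.1, -0.5, -0.8]
gripper_width: -0.001
[-0.0566 -0.0003] 0.1789 -166.9738747480738 [ 0.1 -0.5 -0.8]
```

```bash
python3 -m crank '[[[0.004,0,0.007],[0,0,0],0.0],[[0.004,0,0.008],[0,0,0],0.0],[[0.003,0,0.008],[0,0,0],0.0],[[0.004,0,0.008],[0,0,0],0.0],[[0.003,0,0.008],[0,0,0],0.0],[[0.002,0,0.007],[0,0,0],0.0],[[0,0,0],[0,0,0],0.0]]'; python3 fx.py
python3 -m crank '[[[0.001,0,0.004],[0,0,0],0.0],[[0.001,0,0.004],[0,0,0],0.0],[[0,0,0.003],[0,0,0],0.0],[[0,0,0],[0,0,0],0.0]]'; python3 fx.py
python3 - <<'E'
from station import bot
from h import *
im,d=bot.read_camera('scene'); cv2.imwrite('pics/s9.png',cv2.resize(im[60:240,80:320],(800,600))[:,:,::-1])
E
```

```text
t: 22.7
eef_pos: [0.4753, -0.102, 0.1329]
tool_rot: [-0.001, -0.114, 0.994, 0.0]
contact_force: [-0.3, -0.4, 0.4]
gripper_width: 0.0
[-0.0768 -0.0002] 0.1329 -166.96346296758222 [-0.3 -0.4  0.4]
t: 23.2
eef_pos: [0.4738, -0.1024, 0.1223]
tool_rot: [-0.0, -0.114, 0.994, 0.0]
contact_force: [-0.6, -0.6, 0.2]
gripper_width: 0.0
[-0.0783 -0.0003] 0.1223 -166.9591124573641 [-0.6 -0.6  0.2]
```

View pics/s9.png

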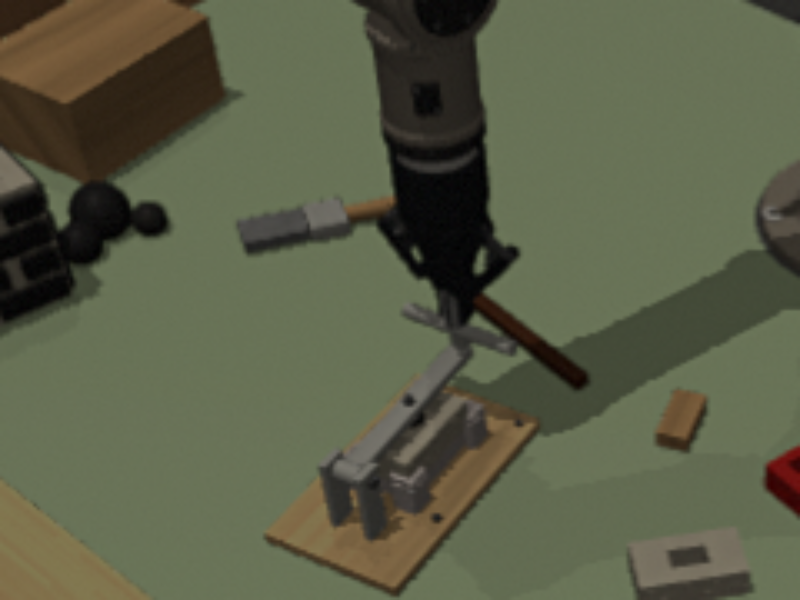

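```bash
for i in 1; do python3 -m crank '[[[0,0,0.003],[0,0,0],0.0],[[0,0,0.002],[0,0,0],0.0],[[0,0,0],[0,0,0],0.0]]'; done; python3 -m crank '[[[0,0,0.001],[0,0,0],0.0],[[0,0,0],[0,0,0],0.0]]'; python3 -m crank '[[[0,0,0.001],[0,0,0],0.0],[[0,0,0],[0,0,0],0.0]]'
```

```text
t: 23.62
eef_pos: [0.4739, -0.1025, 0.1174]
tool_rot: [-0.0, -0.114, 0.994, 0.0]
contact_force: [-0.4, -0.2, 0.8]
gripper_width: 0.002
t: 23.88
eef_pos: [0.474, -0.1024, 0.1166]
tool_rot: [0.0, -0.114, 0.994, 0.0]
contact_force: [-0.1, 0.7, 0.1]
gripper_width: 0.002
t: 24.12
eef_pos: [0.474, -0.1025, 0.1159]
tool_rot: [0.0, -0.113, 0.994, 0.0]
contact_force: [-0.9, 0.4, 5.2]
gripper_width: -0.002
```

```bash
python3 -m crank '[[[0,0,0.001],[0,0,0],0.0],[[0,0,0],[0,0,0],0.0]]'; python3 -m crank '[[[0,0,0.0007],[0,0,0],0.0],[[0,0,0],[0,0,0],0.0]]'
```

```text
t: 24.38
eef_pos: [0.474, -0.1025, 0.1156]
tool_rot: [0.0, -0.113, 0.994, 0.0]
contact_force: [-4.8, 0.6, 13.1]
gripper_width: -0.001
t: 24.62
eef_pos: [0.4741, -0.1025, 0.1155]
tool_rot: [0.0, -0.113, 0.994, 0.0]
contact_force: [-6.9, 0.8, 21.5]
gripper_width: 0.003
```

There is a hard stop at TCP z 0.1155 (0.116 expected for level) with 21 N. I'll retreat and check.

```bash
python3 -m crank '[[[0,0,-0.005],[0,0,0],0.0],[[0,0,-0.03],[0,0,0],0.0],[[0,0,-0.045],[0,0,0],0.0],[[0,0.03,-0.045],[0,0,0],0.0],[[0,0.05,-0.02],[0,0,0],0.0],[[0,0.055,0],[0,0,0],0.0],[[0,0.05,0],[0,0,0],0.0],[[0,0.03,0],[0,0,0],0.0],[[0,0,0],[0,0,0],0.0]]'
python3 - <<'E'
from station import bot
from h import *
im,d=bot.read_camera('scene'); cv2.imwrite('pics/s10.png',cv2.resize(im[130:340,130:410],(800,600))[:,:,::-1])
c=bot.calibration('top');im,d=bot.read_camera('top'); cv2.imwrite('pics/t10.png',im[:,:,::-1])
W=cloud(c,d); a=np.radians(13)
F=(W[...,:2]-[.550,-.0845])@np.array([[np.cos(a),-np.sin(a)],[np.sin(a),np.cos(a)]])
X,Y,Z=F[...,0],F[...,1],W[...,2]
for x in(-.08,-.05,-.03,0,.03,.06):
    m=(abs(X-x)<.006)&(abs(Y)<.007)&(Z<.2); print('bar',x,np.median(Z[m]).round(4),m.sum())
for s in(-.04,.04):
    m=(abs(X+.08)<.012)&(abs(Y-s)<.01)&(Z>.06)&(Z<.2); print('handle',s,Z[m].max(),X[m].mean())
for x in(-.03,0.,.03):
  for s in(-.018,.018):
    m=(abs(X-x)<.008)&(abs(Y-s)<.004)&(Z<.065)&(Z>.02); print('cast',x,s,np.median(Z[m]).round(4),m.sum())
for n,(u,v) in dict(single=(277,196),blank=(285,137)).items():
    m=((W[...,2]>.015)&(W[...,2]<.045)).astype(np.uint8)
    nl,lab,st,ce=cv2.connectedComponentsWithStats(m)
    l=max(set(lab[v-10:v+10,u-10:u+10].ravel())-{0},key=lambda i:st[i,4])
    cn=max(cv2.findContours((lab==l).astype(np.uint8),0,1)[0],key=len).reshape(-1,2)
    r=cv2.minAreaRect((plane(c,cn,.028)[:,:2]*1000).astype(np.float32)); print(n,r)
E
```

```text
t: 25.75
eef_pos: [0.4248, 0.1093, 0.2589]
tool_rot: [0.0, -0.116, 0.993, 0.0]
contact_force: [0.5, -0.6, -0.0]
gripper_width: 0.004
bar -0.08 0.1011 38
bar -0.05 0.0764 61
bar -0.03 0.0774 42
bar 0 0.08 39
bar 0.03 0.0778 43
bar 0.06 0.0755 59
handle -0.04 0.10479410719693516 -0.0798658027663672
handle 0.04 0.10459344021696548 -0.07923116857068054
cast -0.03 -0.018 0.0584 20
cast -0.03 0.018 0.0584 23
cast 0.0 -0.018 0.0583 23
cast 0.0 0.018 0.0579 24
cast 0.03 -0.018 0.0585 22
cast 0.03 0.018 0.059 28
single ((493.716064453125, 171.63284301757812), (50.657684326171875, 89.97753143310547), 52.767120361328125)
blank ((630.6198120117188, 152.10147094726562), (50.77472686767578, 92.01759338378906), 74.76542663574219)
```

View pics/s10.png

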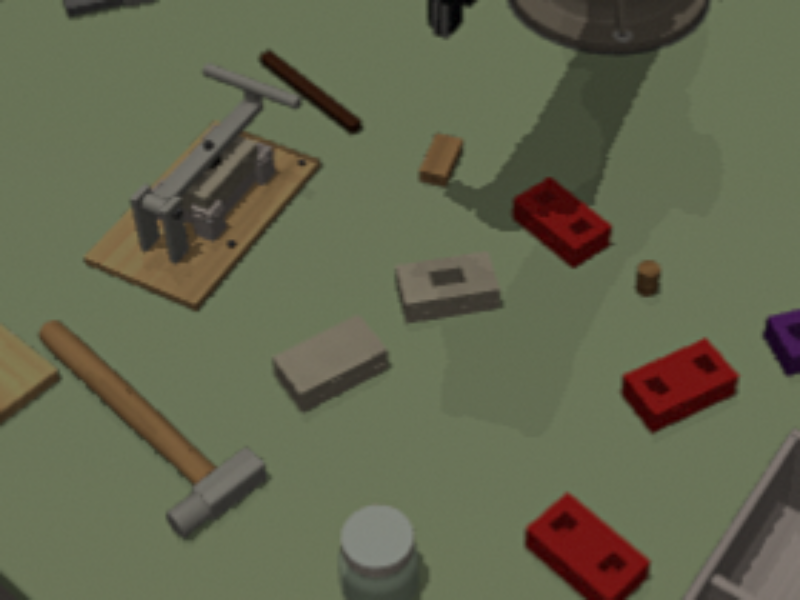

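View pics/t10.png

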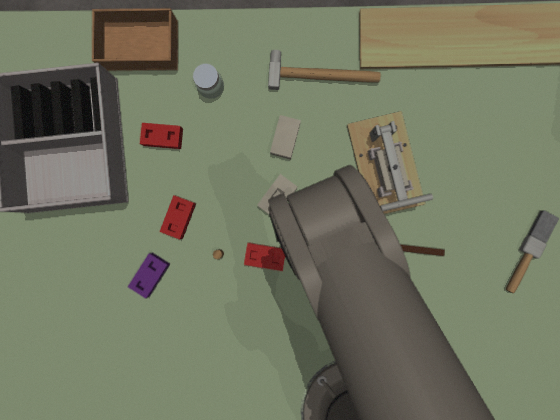

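The bar is level (top at 0.076 m at both ends), the handle top is at about 0.101 m where 0.102 means closed, and the casting top is flat at 0.058. The single and blank have not moved, and the robot is clear. I'll hand in.

```bash
python3 -c "
from station import bot
print(bot.hand_in())"
```

```text
the job is handed in; nothing more can be done
None
```

The twin-window casting is fully seated in the nest, window side up, and the clamp bar is closed over it. I handed the job in at about 26 s.

- **Seating:** With the clamp still open, I lowered the casting onto the ejector pad and pressed it down in the grip. Resistance jumped to 14 N at the predicted seated height. A second push on its top with shut fingers reached 16 N and it did not move.
- **Clamp:** I pushed the handle over from behind, then down from above. It met a hard stop at level, with 21 N at the handle.
- **Last checks:**
  - The casting top read level at 0.058–0.059 m (0.058 expected for a seated casting).
  - The bar was level to within about 0.01 rad.
  - The handle top at its middle was 0.101 m (0.102 expected when closed).
  - The single and blank castings had not moved (within 0.1 mm).
  - The robot was touching nothing.
- **Disagreements:**
  - The wrist and top cameras differed by about 1.3 mm sideways on the nest position. I allowed for this, and the casting went in without catching.
  - The highest depth readings on the ends of the handle were 0.105 m, about 3 mm above the closed height. I put this down to sensor noise.

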